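Lift a tacky round plaque off the drying rack

ROBOT

A 6-joint arm with a two-finger parallel gripper is mounted at the origin on the work surface. World frame = base frame: x ahead of the robot, y to its left, z up, the work surface at z = 0. Lengths are in m, angles in rad, forces in N, time in s.
With the tool pointing down it reaches from about 0.325 to 0.9 m from the base axis. Payload 6.1 kg.
Tool frame: the origin (TCP) lies on the mounting face of the last link; the fingertips stand 173 mm ahead of it and the grasp point (between the pads) lies 155 mm ahead of it; z points along the fingers, y is the line along which they close (so a half turn about z gives the same grasp; the last joint's range is limited). The gripper opens to 85 mm and grips with 20 to 120 N. Pads are 22 mm wide; open, the fingers measure 114 mm over their backs; the gripper's body (76 mm by 85 mm) begins 54 mm behind the grasp point. The pads swing forward as they close: fully open they stand 13 mm farther back than shut.
Start: joints at [1.118, 0.22, 1.526, -0, 1.395, -0.126], TCP at [0.201, 0.592, 0.405] pointing down, gripper open.
Joint ranges: [-2.98, 2.98], [-0.91, 2.08], [0.09, 2.57], [-1.24, 4.39], [0.2, 2.65], [-2.68, 2.68]. Speed limits (rad/s): [2.57, 2.57, 3.01, 3.14, 3.14, 3.14].

INTERFACE

Orientations are given as a unit quaternion [w, x, y, z].
In Python, from cell import move_pose, move_straight, move_joints, release, close, pause, solve_ik, sense, camera, calibration, Unreachable, finish_job, boxes_of, outline_of, mark_of gives the robot as it stands. Calls block until the motion is done:
- move_pose(position, orientation): joint-space move of the TCP to a pose.
- move_straight(position, velocity=0.15, ori=None, threshold=None): straight line of the TCP; ori=None keeps the orientation; velocity is the mean speed in m/s. With threshold (N) it stops when the force on the tool has changed by that much, and returns True; else False.
- move_joints(angles): joint-space move.
- release() and close(): open the fingers fully, or close them until they stop; the grip force is fixed at half the most.
- pause(seconds).
- solve_ik(position, orientation): joint angles nearest the present ones, or None.
- sense(): the state.
- camera(name): name is "side" or "top"; returns the picture (384x512x3 uint8, blue, green, red); there is no depth.
- calibration(name): a dict with "mtx" (3x3 intrinsics, pixels), "k1" (the pictures are not rectified: a ray, as slopes to the right and down, at radius r is drawn at 1 + k1 r^2 times it, then the intrinsics apply), "world_from_camera" (4x4, takes a point from camera to world coordinates). Camera axes: x right, y up, looking along -z (the intrinsics and any distortion apply to the point x, -y, -z); pixel columns grow to the right and rows downward; lengths in m; the calibration is good to about 2 mm. A picture is of the moment at which its call begins. calibration takes no time and is no camera call.
A pose or a line that the arm cannot do raises Unreachable and nothing moves.
- finish_job(): hands the job in; it is judged then, once.
Trained networks look in the newest picture that a camera, given by its name, has taken for a name from the list of things; names that differ only in an ending like _2 or _b are one class to them, and where a whole thing is asked for, a point or a joint stands for the part that bears it (a point fixed in the world has none). Each returns a list of dicts, best first, with "p" (0 to 1); they miss things now and then, are a little off and sometimes report something else, mostly with a low value. They report only what shows in the picture. A call takes as long as a camera call. They do not tell look-alikes from the thing itself.
- boxes_of(camera, thing): "location" ([column, row] in pixels, amid what is visible of it).
- outline_of(camera, thing): "region" (384x512 bool, what is visible of it) and "location" ([column, row] in pixels, amid what is visible of it).
- mark_of(camera, thing): "location" ([column, row] in pixels: a listed point, or the origin of a listed thing).
The state is a dict: "clock": time; "q": joint angles; "qvel": joint speeds; "joint_efforts": joint torques, N m; "tcp_pos": TCP position; "tcp_rot": TCP orientation; "wrist_force": force on the tool from outside, world axes, zero at the start; "wrist_torque": the same for the moment, N m; "grip_width": finger opening in m; "grip_force": force on a finger pad.
Only numpy, scipy, OpenCV 4.12 (cv2) and the standard library are available. Lean on these libraries where they do the work, as an engineer would, in place of code of your own. Each camera call takes 0.05 s, during which the arm holds its last target. There are 200 camera calls.

TASK

The round wooden plaque on the drying rack is freshly varnished and still tacky. Take the lifter by its wooden handle, slide its blade under the round plaque, lift it clear of the rack and set the lifter down, with the plaque lying flat on its blade, so that the plaque is over the middle of the cork mat; then let go. Do not touch either plaque with the gripper, and leave the square plaque where it is on the rack.

Things in the scene. Friction and masses are not known exactly. Their poses are not given: they have to be found in the camera images.
- lifter: Loose 200 g flat spatula. Steel strip 60 mm (x) by 260 (y), 3 thick; origin on its underside below the handle's middle; blade tip at y = +195, pointing to the robot's left at the start, heel at y = -65. Over it on two posts a wooden bar handle, 20 wide (x), 100 long (y), z = 40 to 64: grip it from above across x. A plaque sits well centred at y = +135, 27 clear of the handle; balance at y = +35.
- round_plaque: Wooden disc, 116 mm across, 8 thick, 70 g; origin centre of underside. Lies across two dark battens of a fixed white rack, its underside 30 above the table. Below it an open-ended channel, 88 wide between the battens, 130 long, from the rack's base (6 above the table) up to the plaque, centred under it within 3 (8 along). At the start the plaque's y axis runs along the channel, leftwards.
- square_plaque: Loose square plaque of the same wood, 110 by 110 mm, 8 thick; origin at the centre of its underside. It lies in the rack's other bay, its centre about 145 beside the round one's, on battens of the same height (tops 30 above the table), and must stay there.
- mat: Fixed cork mat, 140 mm (its x) by 300 (its y), 4 thick, flat on the table to the right of the rack; origin at the centre of its underside. A lifter set down on it may overhang its edge.
Mind the look-alikes: they are no part of the job. Leave any red look-alike of the round_plaque alone.

How it is judged:
By the outcome, as a careful person would: the job done as asked, in the order asked, and still so for the second after the job is handed in, with the robot touching nothing.
It also fails if it takes over 58 s, if anything falls off the work surface, if the arm or the gripper's body presses on something with over 40 N, if the wrist force passes 120 N, or if a joint passes its speed limit or range.

## Working session

There is one attempt and no reset: what is moved stays moved. The work goes in short steps, each a Python script; the robot and the scene stay as the last script left them, time stands still between calls to the robot, and variables do not carry over. Pictures are saved under pics/ and viewed, at most 10 in all, crops included, and the job is handed in when it is done.

```bash
ls; mkdir -p pics
cat > h.py <<'E'
import numpy as np, cv2
from cell import *
def ray(cam,px):
    c=calibration(cam); M=np.array(c["mtx"]); W=np.array(c["world_from_camera"])
    d=np.array([(px[0]-M[0,2])/M[0,0],(px[1]-M[1,2])/M[1,1]]); u=d.copy()
    for _ in range(30): u=d/(1+c["k1"]*(u@u))
    return W[:3,3], W[:3,:3]@np.array([u[0],-u[1],-1.])
def at(cam,px,z):
    o,d=ray(cam,px); return o+d*(z-o[2])/d[2]
def proj(cam,p):
    c=calibration(cam); M=np.array(c["mtx"]); W=np.array(c["world_from_camera"])
    q=W[:3,:3].T@(np.array(p)-W[:3,3]); u=np.array([q[0],-q[1]])/-q[2]
    u=u*(1+c["k1"]*(u@u)); return M[:2,:2]@u+M[:2,2]
E
python3 - <<'E'
from h import *
a=camera("top");b=camera("side")
cv2.imwrite("pics/t0.png",a);cv2.imwrite("pics/s0.png",b)
Z=dict(lifter=0.0,round_plaque=.03,square_plaque=.03,mat=0)
for c in("top","side"):
  print(c,np.round(np.array(calibration(c)["world_from_camera"]),3).tolist())
  for t in Z:
    for r in mark_of(c,t)[:4]: print("mark",t,np.round(r["location"]),round(r["p"],2),np.round(at(c,r["location"],Z[t]),3))
    for r in outline_of(c,t)[:4]:
      (x,y),s,an=cv2.minAreaRect(np.argwhere(r["region"])[:,::-1].astype(np.float32)); print("outl",t,np.round(r["location"]),round(r["p"],2),r["region"].sum(),np.round([*s,an],1))
E
```

```text
pics
top [[-0.019, 0.977, -0.213, 0.278], [-1.0, -0.019, 0.002, 0.028], [-0.002, 0.213, 0.977, 0.889], [0.0, 0.0, 0.0, 1.0]]
mark lifter [343. 120.] 0.73 [ 0.667 -0.211  0.   ]
outl lifter [323. 114.] 0.76 2163 [96.2 24.5  2.6]
mark round_plaque [156. 282.] 0.87 [0.252 0.268 0.03 ]
mark round_plaque [167. 125.] 0.62 [0.649 0.255 0.03 ]
outl round_plaque [170. 124.] 0.83 1491 [43. 42. 90.]
outl round_plaque [155. 286.] 0.65 1912 [47.4 49.2 26.6]
mark square_plaque [172. 176.] 0.9 [0.512 0.236 0.03 ]
outl square_plaque [173. 176.] 0.96 1928 [43.5 45.5 78.7]
mark mat [325. 179.] 0.64 [ 0.503 -0.152  0.   ]
outl mat [325. 181.] 0.78 6018 [117.3  53.1   3.8]
side [[0.947, 0.245, -0.206, 0.283], [-0.32, 0.75, -0.579, -0.492], [0.013, 0.614, 0.789, 0.779], [0.0, 0.0, 0.0, 1.0]]
mark lifter [370. 265.] 0.69 [ 0.678 -0.202  0.   ]
mark lifter [286. 267.] 0.29 [ 0.495 -0.146  0.   ]
outl lifter [365. 250.] 0.89 2774 [108.3  31.5  65.8]
mark round_plaque [147. 162.] 0.78 [0.251 0.24  0.03 ]
mark round_plaque [286. 126.] 0.55 [0.654 0.255 0.03 ]
outl round_plaque [286. 127.] 0.77 932 [28. 39. 90.]
outl round_plaque [145. 161.] 0.56 1098 [31. 41. 90.]
outl round_plaque [366. 248.] 0.19 2825 [109.9  30.8  63.9]
mark square_plaque [240. 143.] 0.72 [0.507 0.23  0.03 ]
outl square_plaque [240. 142.] 0.82 1191 [31.8 44.8 68.2]
outl square_plaque [290. 278.] 0.24 7657 [129.2  67.7  73.1]
mark mat [288. 270.] 0.57 [ 0.495 -0.154  0.   ]
outl mat [290. 277.] 0.55 7828 [130.1  67.8  74.4]
```

View pics/t0.png

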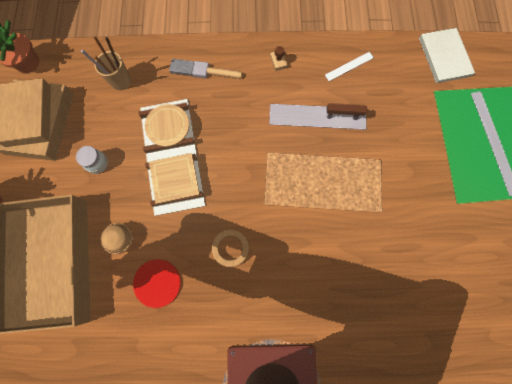

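View pics/s0.png

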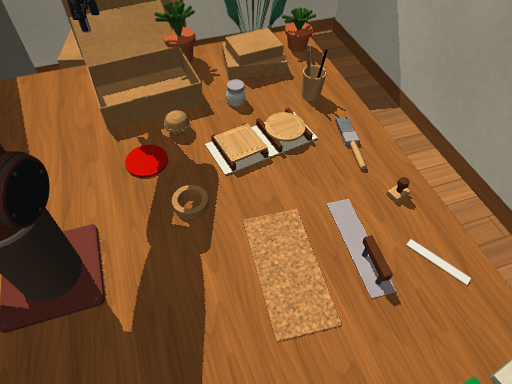

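Candidates for the round plaque are the wooden disc in the rack at top (167,125) and the red disc at (157,283). I choose the wooden one. For the lifter they are the steel blade with a bar handle at (323,116) and the putty knife at (205,70). I choose the bar-handled one. Next is a close crop and a finer fit.

Run:
```python
from h import *
a=cv2.imread("pics/t0.png");b=cv2.imread("pics/s0.png")
c1=cv2.resize(a[90:220,130:395],None,fx=3,fy=3,interpolation=cv2.INTER_CUBIC)[:, :795]
cv2.imwrite("pics/c1.png",c1)
camera("top");camera("side")
def big(c,t,near):
    return min(outline_of(c,t),key=lambda r:np.hypot(*(np.array(r["location"])-near)))["region"]
for c,n,sq,li,ma in(("top",(168,124),(173,176),(320,115),(325,181)),("side",(286,127),(240,142),(365,250),(290,277))):
  def pts(t,near,z):
    r=big(c,t,near).astype(np.uint8); k=max(cv2.findContours(r,0,1)[0],key=len)[:,0]
    return np.array([at(c,p,z)[:2] for p in k],np.float32)
  for t,nr,z in(("round_plaque",n,.036),("square_plaque",sq,.036),("lifter",li,.003),("mat",ma,.004)):
    p=pts(t,nr,z)*1000
    print(c,t,"rect",[np.round(v,1) for v in cv2.minAreaRect(p)],"circ",np.round(cv2.fitEllipse(p)[0],1))
# handle (dark brown) in top
hsv=cv2.cvtColor(a,cv2.COLOR_BGR2HSV); 
m=((hsv[...,2]<95)).astype(np.uint8); m[:98]=0;m[132:]=0;m[:,:265]=0;m[:,375:]=0
p=np.array([at("top",q[::-1],.064)[:2] for q in np.argwhere(m)],np.float32)*1000
print("handle",len(p),cv2.minAreaRect(p))
# white rack base corners at z=.006
w=((hsv[...,1]<40)&(hsv[...,2]>170)).astype(np.uint8); w[:95]=0;w[218:]=0;w[:,:130]=0;w[:,210:]=0
p=np.array([at("top",q[::-1],.006)[:2] for q in np.argwhere(w)],np.float32)*1000
print("rack",len(p),cv2.minAreaRect(p))
```

```text
top round_plaque rect [array([647.4, 254.4]), array([115.5, 116.3]), np.float64(88.6)] circ [647.5 254.5]
top square_plaque rect [array([505.6, 233.5]), array([116.5, 114.6]), np.float64(11.2)] circ [504.8 233.2]
top lifter rect [array([ 679.9, -144.9]), array([261.7,  72.7]), np.float64(89.1)] circ [ 680.  -156.9]
top mat rect [array([ 495.3, -147.4]), array([303.5, 144.4]), np.float64(85.8)] circ [ 495.9 -147.1]
side round_plaque rect [array([644.8, 251.6]), array([114.8, 121.4]), np.float64(15.3)] circ [645.5 251.1]
side square_plaque rect [array([505.7, 228.5]), array([114.7, 117.2]), np.float64(11.2)] circ [504.7 228.4]
side lifter rect [array([ 682.7, -144.8]), array([261.8,  74.2]), np.float64(86.0)] circ [ 679.4 -151.9]
side mat rect [array([ 496. , -149.5]), array([299.4, 139.1]), np.float64(85.2)] circ [ 495.7 -152.7]
handle 200 ((654.347412109375, -212.87637329101562), (116.21414184570312, 25.344892501831055), 87.7193374633789)
rack 1021 ((576.1605224609375, 247.79530334472656), (299.7550964355469, 128.6458282470703), 10.011490821838379)
```

View pics/c1.png

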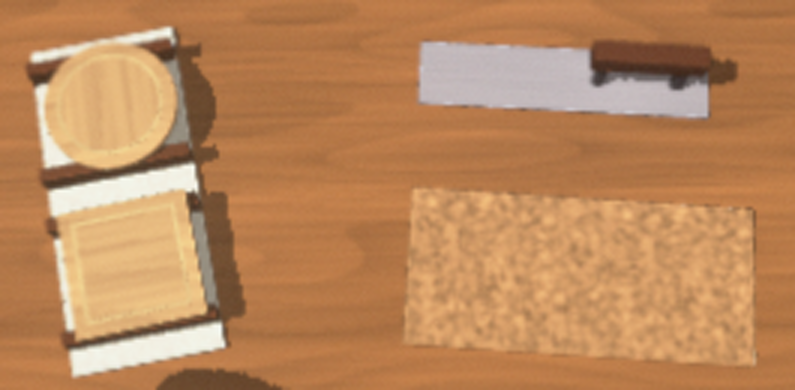

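```bash
cat >> h.py <<'E'
def quat(yaw,s=1):
    from scipy.spatial.transform import Rotation as R
    y=s*np.array([np.cos(yaw),np.sin(yaw),0]); z=np.array([0,0,-1.]); x=np.cross(y,z)
    q=R.from_matrix(np.c_[x,y,z]).as_quat(); return [q[3],q[0],q[1],q[2]]
G=.035
def tcp(o,yaw,z,g=G):
    "TCP for the lifter origin at o (xy), underside at z, gripped at y=g"
    return [o[0]-np.sin(yaw)*g,o[1]+np.cos(yaw)*g,z+.052+.155]
def back(c,yaw,d): return np.array(c)+d*np.array([np.sin(yaw),-np.cos(yaw)])
P=np.array([.6465,.253]);PY=np.radians(9.3); MAT=np.array([.4955,-.149]);MY=np.radians(-4.5)
E
python3 - <<'E'
from h import *
k=lambda u,v:(130+u/3,90+v/3)
tl,bl,br=[at("top",k(*q),.003)[:2] for q in((420,41),(418,103),(708,117))]
print(tl,bl,br,np.linalg.norm(tl-bl),np.linalg.norm(br-bl))
d=bl-br; yaw=np.arctan2(-d[0],d[1]); print("yaw",np.degrees(yaw))
o=back((tl+bl)/2,yaw,.195); o2=back(br,yaw,-.065)+.03*np.array([np.cos(yaw),np.sin(yaw)])
print("origin",o,o2)
print("handle ends",[at("top",k(*q),.064)[:2] for q in((592,42),(710,47))])
print("proj handle top corners",[np.round((proj("top",[*(back(o,yaw,s*.05)+e*.01*np.array([np.cos(yaw),np.sin(yaw)])),.064])-[130,90])*3) for s in(-1,1) for e in(1,-1)])
for s in(1,-1):
  for n,(t,y) in dict(grasp=(tcp(o,yaw,0),yaw),pre=(tcp(back(P,PY,.36),PY,.015),PY),ins=(tcp(back(P,PY,.135),PY,.1),PY),mat=(tcp(back(MAT,MY,.135),MY,.004),MY)).items():
    q=solve_ik(t,quat(y,s)); print(s,n,np.round(t,3),None if q is None else np.round(q,2))
print(sense()["clock"])
E
```

```text
[ 0.71649286 -0.01531631] [ 0.65643474 -0.01184536] [ 0.63890202 -0.27015937] 0.060158329641554105 0.2589083315313656
yaw -3.8829194168359615
origin [ 0.67325882 -0.20813321] [ 0.67323482 -0.20734011]
handle ends [array([ 0.68301133, -0.15729839]), array([ 0.67717751, -0.25717887])]
proj handle top corners [array([594.,  38.]), array([594.,  60.]), array([711.,  44.]), array([712.,  66.])]
1 grasp [ 0.676 -0.173  0.207] [-0.36  0.58  1.45 -0.    1.11 -0.3 ]
1 pre [ 0.699 -0.068  0.222] [-0.21  0.57  1.43 -0.    1.14 -0.37]
1 ins [0.663 0.154 0.307] [ 0.11  0.43  1.46 -0.    1.26 -0.05]
1 mat [ 0.488 -0.249  0.211] [-0.62  0.26  1.87 -0.    1.01 -0.54]
-1 grasp [ 0.676 -0.173  0.207] None
-1 pre [ 0.699 -0.068  0.222] None
-1 ins [0.663 0.154 0.307] None
-1 mat [ 0.488 -0.249  0.211] [-0.62  0.26  1.87 -0.    1.01  2.6 ]
1.4
```

The measurements agree with the given sizes: strip 60 × 259 mm, and the handle is where it should be. I'll grasp and lift now.

Run:
```python
from h import *
o=np.array([.6728,-.2077]);yaw=np.radians(-3.9)
t=tcp(o,yaw,0)
move_pose([t[0],t[1],.33],quat(yaw))
print(move_straight(t,.1,threshold=15)); close(); s=sense(); print(s["clock"],s["grip_width"],s["grip_force"],s["tcp_pos"])
move_straight([t[0],t[1],t[2]+.06],.1)
s=sense(); print(s["clock"],s["wrist_force"],s["wrist_torque"],s["grip_width"])
move_straight(tcp(back(P,PY,.36),PY,.06),.15,ori=quat(PY))
a=camera("top");b=camera("side")
for im,c in((a,"top"),(b,"side")):
  for y in(-.065,.195):
    for e in(-.03,.03):
      q=back(back(P,PY,.36),PY,-y)+e*np.array([np.cos(PY),np.sin(PY)])
      cv2.circle(im,tuple(int(round(v*8)) for v in proj(c,[*q,.063])),12,(0,0,255),1,cv2.LINE_AA,3)
cv2.imwrite("pics/h.png",np.vstack([cv2.resize(a[70:190,130:400],None,fx=2.5,fy=2.5),cv2.resize(b[100:320,200:470],None,fx=2.5,fy=2.5)[:300]]))
print(sense()["clock"])
```

```text
False
6.5583 0.01930286329383899 59.76589858531952 [ 0.67537476 -0.17284982  0.20734809]
7.3083 [ 0.41296904  0.92350198 -2.33882477] [-0.03759646  0.00141499  0.05049861] 0.018881736592925233
8.275
```

View pics/h.png

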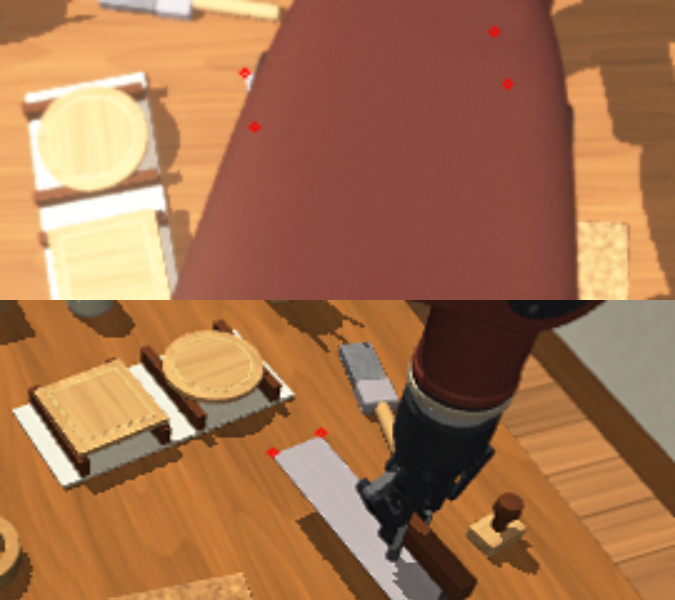

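The crop shows the held lifter level, with its tip corners at the predicted points (273,452) and (320,432). I'll lower it and enter the channel with a force guard.

Run:
```python
from h import *
move_straight(tcp(back(P,PY,.30),PY,.016),.12)
print(move_straight(tcp(back(P,PY,.235),PY,.016),.06,threshold=4))
s=sense(); print(s["clock"],s["wrist_force"])
b=camera("side")
cv2.imwrite("pics/e.png",cv2.resize(b[90:230,200:400],None,fx=4,fy=4,interpolation=cv2.INTER_CUBIC))
```

```text
False
10.275 [-0.55423988  0.94228537 -2.46674138]
```

View pics/e.png

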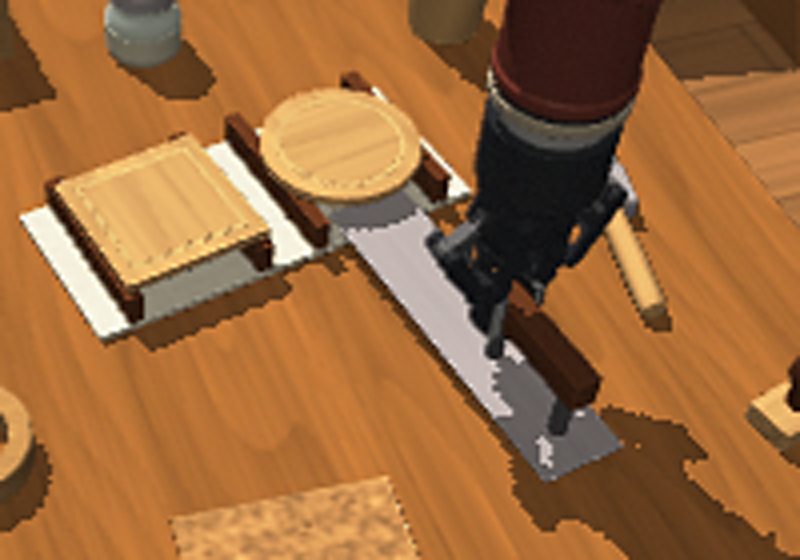

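The blade is under the disc between the battens: its left edge is at (345,230), right edge at (430,210), and both are clear. I'll continue in and lift.

Run:
```python
from h import *
o=back(P,PY,.135)
h=move_straight(tcp(o,PY,.016),.06,threshold=4)
s=sense(); print(h,s["clock"],s["wrist_force"],s["tcp_pos"])
if not h:
  move_straight(tcp(o,PY,.036),.03)
  move_straight(tcp(o,PY,.11),.08)
  pause(.2); s=sense(); print(s["clock"],s["wrist_force"],s["wrist_torque"],s["tcp_pos"])
b=camera("side")
for r in outline_of("side","round_plaque"):
  print(np.round(r["location"]),r["p"],at("side",r["location"],.121)); 
print(proj("side",[*P,.121]),"yaw")
cv2.imwrite("pics/l.png",cv2.resize(b[70:230,200:400],None,fx=3.5,fy=3.5,interpolation=cv2.INTER_CUBIC))
```

```text
False 12.1417 [-0.14168964 -0.32678372 -1.67613824] [0.66273569 0.15395454 0.22299511]
14.2333 [ 0.66555429 -0.00498005 -2.10154117] [-0.00374966  0.01678693 -0.0116301 ] [0.66246561 0.15429245 0.31614266]
[285. 108.] 0.67 [0.63075525 0.22891303 0.121     ]
[146. 162.] 0.65 [0.25408553 0.15171766 0.121     ]
[286.91112623 101.64117033] yaw
```

View pics/l.png

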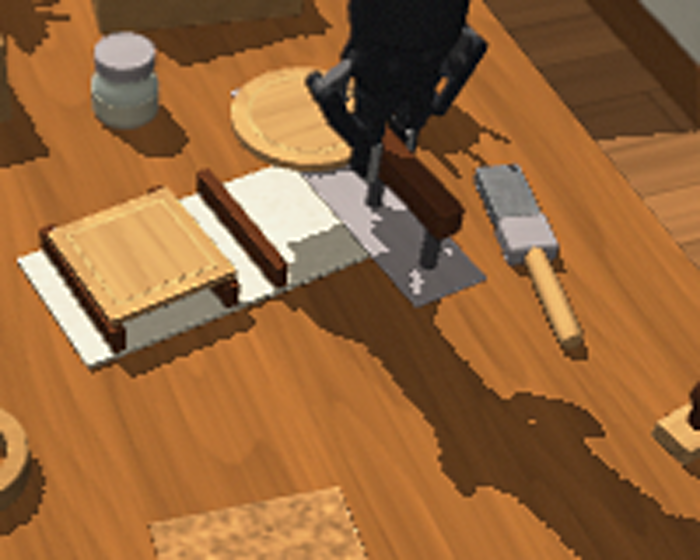

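The disc is lifted and lies flat on the blade, well clear of the rack. I'll carry it to the mat and check there before lowering.

Run:
```python
from h import *
o=back(MAT,MY,.135)
move_straight(tcp(o,MY,.11),.11,ori=quat(MY))
move_straight(tcp(o,MY,.03),.06); pause(.3)
s=sense(); print(s["clock"],s["wrist_force"])
b=camera("side"); camera("top")
for c in("side","top"):
 for r in outline_of(c,"round_plaque"):
  k=max(cv2.findContours(r["region"].astype(np.uint8),0,1)[0],key=len)[:,0]
  p=np.array([at(c,q,.039)[:2] for q in k],np.float32)*1000
  print(c,np.round(r["location"]),round(r["p"],2),cv2.minAreaRect(p),cv2.fitEllipse(p)[0])
cv2.circle(b,tuple(int(v*8) for v in proj("side",[*MAT,.041])),12,(0,0,255),1,cv2.LINE_AA,3)
cv2.imwrite("pics/m.png",cv2.resize(b[150:350,190:410],None,fx=3,fy=3,interpolation=cv2.INTER_CUBIC))
```

```text
20.2583 [ 0.12094966  0.58093892 -2.28406856]
side [282. 258.] 0.7 ((478.3713073730469, -133.9776611328125), (109.84913635253906, 67.40190887451172), 64.18856811523438) (479.9915466308594, -136.56150817871094)
side [146. 162.] 0.65 ((250.83929443359375, 238.69789123535156), (108.30530548095703, 116.91233825683594), 7.959701061248779) (250.73233032226562, 237.63052368164062)
top [154. 284.] 0.65 ((251.9892120361328, 265.32672119140625), (106.91511535644531, 110.34233856201172), 63.610389709472656) (251.03469848632812, 265.46087646484375)
top [330. 179.] 0.61 ((495.8551025390625, -146.8326416015625), (109.48131561279297, 110.5137710571289), 87.24812316894531) (496.417724609375, -147.40902709960938)
```

View pics/m.png

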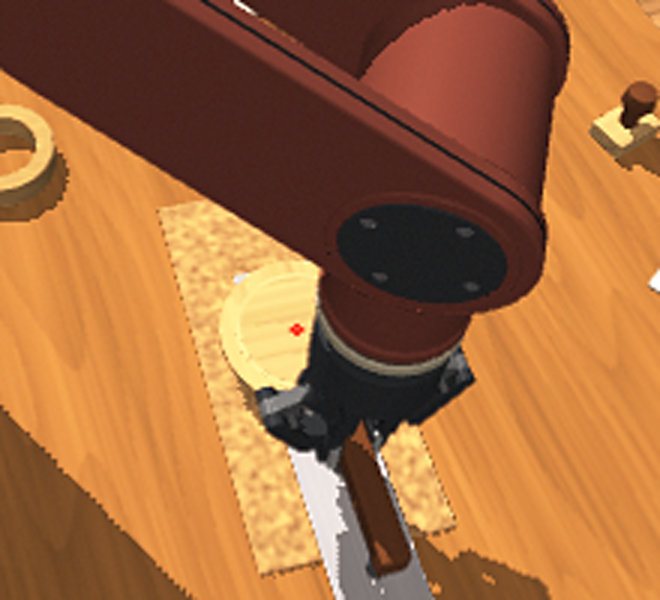

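The disc sits over the mat, and the top camera puts its centre at (0.496, −0.147) against the mat's (0.4955, −0.149). I'll lower, release and retreat straight up.

Run:
```python
from h import *
o=back(MAT,MY,.135); t=tcp(o,MY,.003)
move_straight(tcp(o,MY,.008),.05)
print(move_straight(t,.015,threshold=3)); s=sense(); print(s["tcp_pos"],s["wrist_force"])
release(); pause(.2)
p=list(sense()["tcp_pos"]); move_straight([p[0],p[1],.27],.06); move_straight([p[0],p[1],.42],.15)
q=sense()["q"].copy(); q=list(q); q[0]-=.9; move_joints(q)
a=camera("top");b=camera("side")
for c in("side","top"):
 for t,z in(("round_plaque",.015),("square_plaque",.036),("mat",.004)):
  for r in outline_of(c,t)[:3]:
   k=max(cv2.findContours(r["region"].astype(np.uint8),0,1)[0],key=len)[:,0]
   print(c,t,round(r["p"],2),[np.round(v,1) for v in cv2.minAreaRect(np.array([at(c,x,z)[:2] for x in k],np.float32)*1000)])
cv2.imwrite("pics/f.png",np.hstack([a[80:340,130:520],b[80:340,130:]]))
print(sense()["clock"])
```

```text
True
[ 0.48803459 -0.24893655  0.21130391] [ 0.06661148 -0.57680944  4.67145895]
side round_plaque 0.93 [array([ 497.2, -150.9]), array([114.4, 113.8]), np.float64(71.6)]
side round_plaque 0.89 [array([250.2, 261.8]), array([113.4, 114.7]), np.float64(71.9)]
side square_plaque 0.65 [array([504.4, 229.5]), array([114.8, 119.9]), np.float64(11.4)]
side mat 0.72 [array([ 495.8, -149.6]), array([300.7, 140.8]), np.float64(85.1)]
top round_plaque 0.96 [array([252.7, 272.6]), array([116.6, 115.7]), np.float64(63.6)]
top round_plaque 0.91 [array([ 497. , -147.6]), array([114.9, 116. ]), np.float64(42.4)]
top square_plaque 0.65 [array([506.3, 232.6]), array([112.7, 113. ]), np.float64(11.9)]
top mat 0.79 [array([ 496.3, -146.3]), array([298.4, 139.4]), np.float64(85.0)]
26.675
```

View pics/f.png

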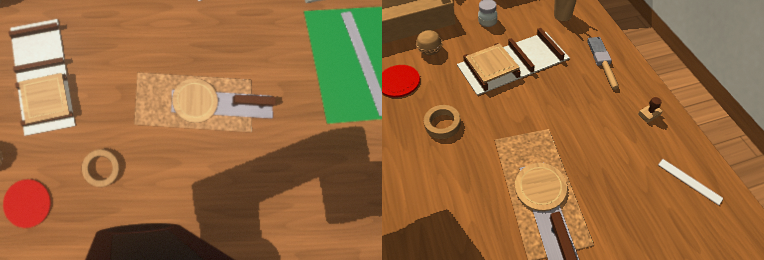

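The picture shows the lifter flat on the mat with the disc within about 2 mm of its middle at (195,100). The square plaque is still on the rack and the arm is clear, so I'll hand in.

```bash
python3 -c "
from cell import *
print(finish_job())"
```

```text
the job is handed in; nothing more can be done
None
```

The round plaque lies flat on the lifter's blade within about 2 mm of the cork mat's middle, the lifter has been let go, the square plaque is still on the rack, and the job was handed in at about 27 s of the 58 s allowed.

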